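# Let the drying trolley down and catch it softly

### The job

Push the catch knob down so that the trolley with the freshly varnished bishop rolls out of the dust hood. Catch the trolley softly by its front bumper plate while it rolls, moving along with it, so that the bishop neither topples nor is touched; bring it to a standstill short of the end buffer and keep it still for a full second. Then ease it down gently until it rests against the buffer, let go of it, and leave the bunker, jar and crater alone.

Things in the scene. Friction and masses are not known exactly. Their poses are not given: they have to be found in the camera images.
- dryer: Fixed drying rail on a plywood board 130 mm (x) by 660 mm (y, from -310 to 350). Origin: on the board's underside, z up; its -x side faces the robot. Two steel rods 50 mm apart slope down 3.0 degrees (52.4 mm per m) along its own -y axis, above x = 0. Rod tops are 43 mm high at the hood mouth, 27 mm at the buffer.
- hood_mouth (a point): Middle of the lower open end of the clear plastic dust hood, 90 mm up, at y = 30 mm in the dryer's frame. The hood roofs the upper rail from there uphill to y = 340 mm: 127 mm wide over its posts, top 186 mm high. The hand cannot reach in; the 300 mm of rail from the mouth down to the buffer are open.
- buffer (a point): Middle of the rubber pad on the end buffer's uphill face, at y = -270 mm in the dryer's frame, 55 mm up; the pad reaches 62 mm high. The block behind it is 70 mm wide, 53 mm high, 27 mm long. The bumper plate meets the pad low down; there are 53 mm of plate above it for the hand.
- trolley (a joint): Travel down the rail, m: 0 at the start (held), 0.476 at the buffer; at 0.175 the bumper face leaves the hood. Trolley 0.45 kg (plus bishop 0.03 kg), wheel drag 0.87 N per m/s: it tends to 0.28 m/s with time constant 0.55 s. True mass -30 to +60 %, so it reaches 0.20 to 0.38 m/s. Steel and aluminium, 115 mm long, 70 mm wide; rolls on unless held.
- bumper (a point): On the trolley's upright bumper plate: middle of its downhill face (dryer's -y), 15 mm below the top edge; 125 mm up at the start, 100 mm up at the buffer. Plate 60 mm wide (x), 8 mm thick, reaching 52 mm below this point. The bishop's axis is 75 mm uphill of the face; its top is 40 mm above this point.
- seat (a point): Middle of the four pin tips on which the bishop stands, 10 mm above the trolley's level deck. The pins form a 12 mm square, so a jolt (sudden change of trolley speed) of more than about 0.1 m/s topples the bishop.
- catch (a joint): How far the catch knob is pushed down in m: 0 up (trolley held), about 0.011 releases the trolley, 0.025 is the hard stop. Takes 3 to 5 N of push; stays where it is left.
- catch_top (a point): Centre of the top of the catch knob, a black disc of 34 mm diameter, 128 mm above the shelf when up, on a square post beside the rail on the robot's side: 104 mm from the rail's middle, 40 mm downhill of the hood mouth. It is pushed straight down.
- bishop: Turned boxwood chess bishop, 75 mm tall, base 30 mm diameter, 30 g, wet varnish: not to be touched. Origin: centre of its underside; z up.
- bunker: Bystander: grey bunker model, 90 by 100 mm, 64 mm tall. Origin: centre of the underside.
- jar: Bystander: glass jar with twist cap, 66 mm diameter, 85 mm tall. Origin: centre of the underside.
- crater: Bystander: tan resin crater ring, 124 mm diameter, 26 mm tall. Origin: centre of the underside.

How it is judged (in metres and radians):
On the way, in this order (a step that is already met when the one before it is completed fails the run):
1. the catch is pushed down and the trolley rolls off (value of joint catch above 0.008 m and value of joint trolley above 0.02 m), for 0.1 s.
2. the trolley is out of the hood and kept at a standstill short of the buffer (value of joint trolley between 0.18 and 0.465 m and velocity of joint trolley between -0.03 and 0.03 m/s), for 0.7 s.
At the end, for the whole second after the job is handed in: The trolley rests within 10 mm of the buffer, at rest, with the bishop upright (within 0.1 rad) on its pins (within 12 mm of where they hold it), and the robot touches nothing (value of joint trolley above 0.466 m and velocity of joint trolley between -0.02 and 0.02 m/s and angle between bishop's own z axis and vertical below 0.1 rad and distance between bishop and seat below 0.012 m and linear speed of bishop below 0.03 m/s).
It fails at once if the bishop topples (angle between bishop's own z axis and vertical above 0.5 rad).
It fails at once if the robot touches the wet bishop (contact force between any of the arm, the fingers and bishop above 0.2 N).
It fails at once if the trolley runs into the buffer faster than 0.12 m/s (value of joint trolley above 0.47 m and velocity of joint trolley above 0.12 m/s).
It fails at once if the bunker, jar or crater is disturbed (distance of any of bunker, jar, crater from where it was at the start of the episode above 0.02 m).
It also fails if it takes over 40 s, if anything falls off the work surface, if the arm or the gripper's body presses on something with over 40 N, if the wrist force passes 120 N, or if a joint passes its speed limit or range.

### The arm

A 6-joint arm with a two-finger parallel gripper is mounted at the origin on the work surface. World frame = base frame: x ahead of the robot, y to its left, z up, the work surface at z = 0. Lengths are in mm, angles in rad, forces in N, time in s.
With the tool pointing down it reaches from about 300 to 950 mm from the base axis. Payload 3.1 kg.
Tool frame: the origin (TCP) lies midway between the tips of the shut fingers; the grasp point (between the pads) lies 19 mm behind it (r.pinch_z is the distance from the TCP to the grasp point, in mm); z points along the fingers, y is the line along which they close (so a half turn about z gives the same grasp; the last joint's range is limited). The gripper opens to 85 mm and grips with 20 to 120 N. Pads are 22 mm wide; open, the fingers measure 114 mm over their backs; the gripper's body (76 mm by 85 mm) begins 54 mm behind the grasp point. The pads swing forward as they close: fully open they stand 13 mm farther back than shut.
Start: joints at [1.216, 0.308, 1.634, -0, 1.2, -0.07], TCP at [175.629, 599.822, 231.272] pointing down, gripper open.
Joint ranges: [-3.06, 3.06], [-0.79, 1.96], [0.05, 2.63], [-1.19, 4.34], [0.05, 2.64], [-2.94, 2.94]. Speed limits (rad/s): [2.79, 2.79, 3.14, 3.14, 3.14, 3.14].

### API

Orientations are given as a unit quaternion [x, y, z, w].
In Python, from plant import r gives the robot as it stands. The module is installed in compiled form; this text tells all that it offers.
- The arm moves only by the tool carry_out, never from a script. Its argument "rows" is a list of rows, each a list of 6 numbers: the shift along the world's x, y, z each as a share of 20 mm, from -1 to 1, then the turn, a rotation vector about the world's x, y, z each as a share of 0.1 rad, from -1 to 1. In form: [[x, y, z, ax, ay, az], ...]. A call has exactly 5 rows; each row shifts and turns the commanded pose from where the row before left it; what a row does not reach is not made up. A row lasts 1/12 s, in which the tool goes at most 41.7 mm and 7.16 degrees, less where a joint would pass 70% of its speed; a pose out of reach is approached as far as the arm can. A call with a number of a shift or a turn outside -1 to 1 is refused whole. A call with a gripper value outside its range is refused whole. "jaw" is the closure, from 0 (fully open) to 1 (shut), set as the call begins (left out, the last holds). The fingers move at their own pace and stop on an object; "force" is the grip in N (left out, the last holds). Time passes only in rows, so rows that do not move let the fingers close, or fill a call up. It gives the time, the measured TCP pose, the force, the opening and the grip force at its end, in the units of the state.
- r.observe(): the state, without advancing time (a new reading comes with each control period).
- r.get_image(name): name is "scene" or "top"; returns the picture (480x640x3 uint8, red, green, blue); there is no depth.
- r.get_calibration(name): a dict with "mtx" (3x3 intrinsics, pixels), "pose" (4x4, takes a point from camera to world coordinates). Camera axes: x right, y down, z forward; pixel columns grow to the right and rows downward; lengths in mm; the calibration is good to about 2 mm. A picture is of the moment at which its call begins. get_calibration takes no time and is no camera call.
- r.sign_off(): hands the job in; it is judged then, once.
The state is a dict: "time": time; "q": joint angles; "joint_vel": joint speeds; "joint_torque": joint torques, N m; "eef_pos": TCP position; "eef_rot": TCP orientation; "wrist_force": force on the tool from outside, world axes, zero at the start; "torque": the same for the moment, N m; "gripper_width": finger opening in mm; "grasp_force": force on a finger pad.
Only numpy, scipy, OpenCV 4.12 (cv2) and the standard library are available. Lean on these libraries where they do the work, as an engineer would, in place of code of your own. Each camera call takes 0.05 s, during which the arm holds its last target. There are 200 camera calls.

## Working session

There is one attempt and no reset: what is moved stays moved. The work goes in short steps, Python scripts to look and compute and a tool call to move; the robot and the scene stay as the last step left them, time stands still between calls to the robot, and variables do not carry over. Pictures are saved under pics/ and viewed, at most 10 in all, crops included, and the job is handed in when it is done.

Besides the shell and the picture viewer there is one more tool, called after "Request:" in YAML: its name, and indented under it one key for each argument. carry_out: Moves the arm, as the interface text tells. Shift numbers are shares of 20 mm and turn numbers shares of 0.1 rad, none past 1 either way. Its arguments: {"type":"object","properties":{"rows":{"type":"array","items":{"type":"array","items":{"type":"number","minimum":-1,"maximum":1}}},"jaw":{"type":"number"},"force":{"type":"number"}},"required":["rows"]}

```bash
mkdir -p pics; python3 - <<'E'
from plant import r
import cv2,numpy as np
o=r.observe()
print(o['time'],np.round(o['eef_pos'],1),np.round(o['eef_rot'],3),o['gripper_width'],r.pinch_z)
for n in ("scene","top"):
    c=r.get_calibration(n); print(n,np.round(c['mtx'],1).tolist(),np.round(c['pose'],4).tolist())
    cv2.imwrite(f"pics/{n}0.png",cv2.cvtColor(r.get_image(n),cv2.COLOR_RGB2BGR))
E
```

```text
0.0 [175.3 599.  230. ] [ 0.142  0.99  -0.001 -0.   ] 85.32362769751298 18.700000000000003
scene [[521.2, 0.0, 320.1], [0.0, 521.2, 239.1], [0.0, 0.0, 1.0]] [[0.5715, 0.5021, -0.6491, 1456.4095], [0.8206, -0.3454, 0.4553, -669.9257], [0.0044, -0.7929, -0.6094, 893.2402], [0.0, 0.0, 0.0, 1.0]]
top [[593.5, 0.0, 316.3], [0.0, 593.5, 240.5], [0.0, 0.0, 1.0]] [[0.0176, -0.9924, 0.1217, 463.8589], [-0.9998, -0.0173, 0.0037, -80.2779], [-0.0016, -0.1217, -0.9926, 1406.0011], [0.0, 0.0, 0.0, 1.0]]
```

View pics/scene0.png

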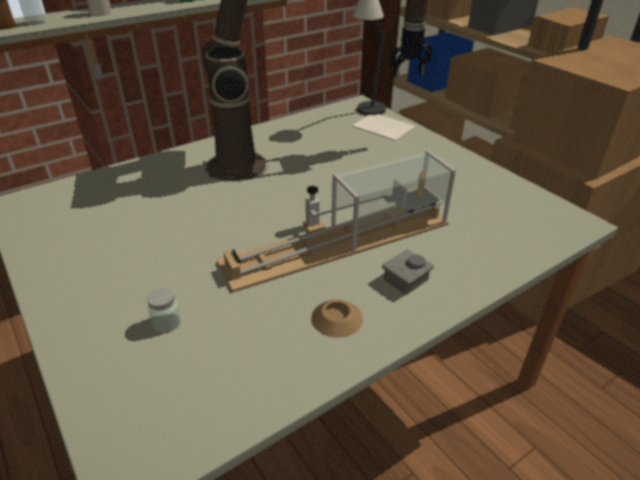

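View pics/top0.png

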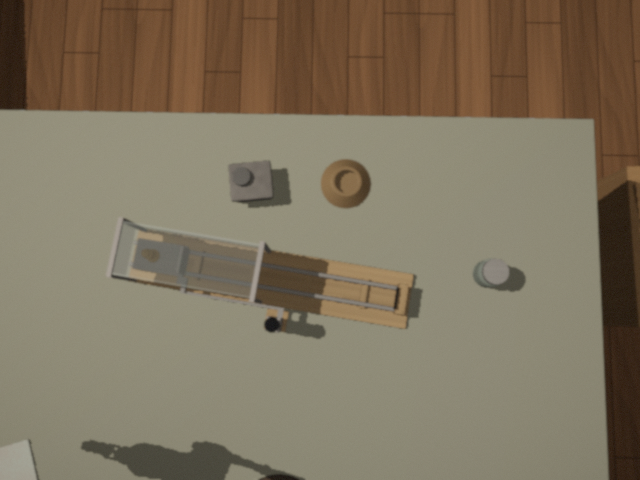

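The top view shows the dryer running left to right (downhill is image right, world -y). The knob is at (272,324), the buffer pad near (397,298), the hood roof corners near (123,220), (265,244), (110,277) and (254,301). The bunker (250,181), crater (346,183) and jar (494,272) are clear of the rail. I'll zoom in for accurate points.

```bash
python3 - <<'E'
import cv2,numpy as np
t=cv2.imread('pics/top0.png')[210:340,100:420]; s=cv2.imread('pics/scene0.png')[148:288,215:465]
o=np.zeros((605-5,800,3),np.uint8)
o[:325]=cv2.resize(t,(800,325),interpolation=cv2.INTER_CUBIC); 
s=cv2.resize(s,(490,274),interpolation=cv2.INTER_CUBIC); o[326:600,:490]=s
o=cv2.convertScaleAbs(o,alpha=1.5)
cv2.imwrite('pics/crop1.png',o)
E
```

```text
(no output)
```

View pics/crop1.png

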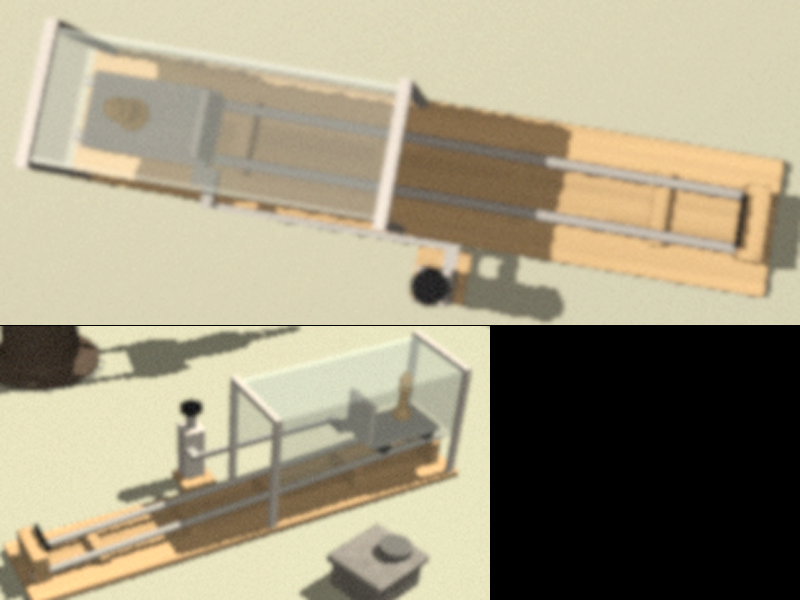

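```bash
cat > h.py <<'E'
import numpy as np
from plant import r
CAL={n:r.get_calibration(n) for n in("scene","top")}
def proj(n,p):
    c=CAL[n];T=np.linalg.inv(c['pose']);q=np.atleast_2d(p)@T[:3,:3].T+T[:3,3];q=q@np.array(c['mtx']).T
    return q[:,:2]/q[:,2:]
def dw(P,x):
    c,s=np.cos(x[2]),np.sin(x[2]);return np.atleast_2d(P)@np.array([[c,-s,0],[s,c,0],[0,0,1]]).T+[x[0],x[1],0]
E
python3 - <<'E'
from h import *
from scipy.optimize import least_squares
T=[((-104,-10,128),430,286),((0,-271,62),742,220),((63.5,30,186),409,80),((-63.5,30,186),380,232),((63.5,340,186),50,18),((-63.5,340,186),20,166),((65,-310,12),786,160),((-65,-310,12),766,296)]
S=[((-104,-10,128),191,406),((-63.5,30,186),234,380),((63.5,30,186),280,422),((-63.5,340,186),414,335),((63.5,340,186),469,371)]
Tp=np.array([a[0] for a in T],float);Tq=np.array([[100+a[1]/2.5,210+a[2]/2.5] for a in T])
Sp=np.array([a[0] for a in S],float);Sq=np.array([[215+a[1]/1.96,148+(a[2]-326)/1.96] for a in S])
f=lambda x:np.r_[(proj("top",dw(Tp,x))-Tq).ravel(),(proj("scene",dw(Sp,x))-Sq).ravel()]
s=least_squares(f,[400,0,-.17],x_scale=[100,100,.1],loss='soft_l1')
print(s.x);print(np.round(f(s.x).reshape(-1,2),1))
ft=least_squares(lambda x:f(x)[:16],[400,0,-.17],x_scale=[100,100,.1]);print('top only',ft.x)
np.save('pose.npy',s.x)
for n,p in dict(knob=(-104,-10,128),pad=(0,-270,62),bump0=(0,206,125),bumpmouth=(0,30,115),mouth=(0,30,90)).items():print(n,np.round(dw(p,s.x),1))
q=proj("top",[[0,0,0]])
E
```

```text
[ 5.42650529e+02  9.29394974e+00 -1.51156724e-01]
[[ 0.3  0.2]
 [-0.2 -0.3]
 [ 1.9 -0.7]
 [ 2.4 -0.7]
 [-1.  -0.7]
 [-1.8  0.2]
 [-0.  -0.3]
 [-0.3  0.4]
 [-0.7 -0.8]
 [-2.7 -2.3]
 [-2.8 -0.3]
 [ 1.4 -3.2]
 [ 1.  -1.5]]
top only [ 5.42135549e+02  9.66368255e+00 -1.51140592e-01]
knob [[438.3  15.1 128. ]]
pad [[ 502.  -257.6   62. ]]
bump0 [[573.7 212.9 125. ]]
bumpmouth [[547.2  39.  115. ]]
mouth [[547.2  39.   90. ]]
```

Request:
carry_out:
  rows:
    - [0.4,-1,0,0,0,0.4]
    - [0.4,-1,0,0,0,0.4]
    - [0.4,-1,0,0,0,0.4]
    - [0.4,-1,0,0,0,0.13]
    - [0.4,-1,0,0,0,0]
  jaw: 1
  force: 40

```text
time: 0.52
eef_pos: [215.6, 498.5, 230.6]
eef_rot: [0.075, 0.997, -0.001, -0.0]
wrist_force: [0.1, 0.3, 0.2]
gripper_width: 25.7
grasp_force: 0.0
```

Request:
carry_out:
  rows:
    - [0.4,-1,0,0,0,0]
    - [0.4,-1,0,0,0,0]
    - [0.4,-1,0,0,0,0]
    - [0.4,-1,0,0,0,0]
    - [0.4,-1,0,0,0,0]

```text
time: 0.93
eef_pos: [255.6, 398.5, 230.8]
eef_rot: [0.076, 0.997, -0.0, -0.0]
wrist_force: [-0.5, -0.6, 0.4]
gripper_width: -0.3
grasp_force: 0.0
```

Request:
carry_out:
  rows:
    - [0.4,-1,0,0,0,0]
    - [0.4,-1,0,0,0,0]
    - [0.4,-1,0,0,0,0]
    - [0.4,-1,0,0,0,0]
    - [0.4,-1,0,0,0,0]

```text
time: 1.35
eef_pos: [295.5, 298.6, 230.8]
eef_rot: [0.076, 0.997, -0.0, -0.0]
wrist_force: [0.6, -0.4, -0.8]
gripper_width: 0.0
grasp_force: 0.0
```

Request:
carry_out:
  rows:
    - [0.4,-1,0,0,0,0]
    - [0.4,-1,0,0,0,0]
    - [0.4,-1,0,0,0,0]
    - [0.4,-1,0,0,0,0]
    - [0.4,-1,0,0,0,0]

```text
time: 1.77
eef_pos: [335.5, 198.6, 230.9]
eef_rot: [0.076, 0.997, -0.0, -0.0]
wrist_force: [0.1, 0.2, -0.1]
gripper_width: 0.2
grasp_force: 0.0
```

Request:
carry_out:
  rows:
    - [0.47,-0.95,-0.4,0,0,0]
    - [0.47,-0.95,-0.4,0,0,0]
    - [0.47,-0.95,-0.4,0,0,0]
    - [0.47,-0.95,-0.4,0,0,0]
    - [0.47,-0.95,-0.4,0,0,0]

```text
time: 2.18
eef_pos: [382.6, 103.8, 190.7]
eef_rot: [0.076, 0.997, -0.0, -0.0]
wrist_force: [0.0, 0.4, 0.5]
gripper_width: 0.1
grasp_force: 0.0
```

Request:
carry_out:
  rows:
    - [0.47,-0.95,-0.4,0,0,0]
    - [0.47,-0.95,-0.4,0,0,0]
    - [0.47,-0.95,-0.4,0,0,0]
    - [0.47,-0.95,-0.4,0,0,0]
    - [0.47,-0.95,-0.5,0,0,0]

```text
time: 2.6
eef_pos: [429.9, 8.8, 148.9]
eef_rot: [0.076, 0.997, 0.0, 0.0]
wrist_force: [1.2, 0.0, 0.2]
gripper_width: -0.3
grasp_force: 0.0
```

```bash
python3 - <<'E'
from h import *
import cv2
a=cv2.cvtColor(r.get_image("top"),cv2.COLOR_RGB2BGR);b=cv2.cvtColor(r.get_image("scene"),cv2.COLOR_RGB2BGR)
cv2.imwrite('pics/t1.png',a);cv2.imwrite('pics/s1.png',b)
o=np.zeros((600,800,3),np.uint8)
o[:325]=cv2.resize(a[210:340,100:420],(800,325),interpolation=cv2.INTER_CUBIC)
o[326:600,:490]=cv2.resize(b[148:288,215:465],(490,274),interpolation=cv2.INTER_CUBIC)
cv2.imwrite('pics/crop2.png',cv2.convertScaleAbs(o,alpha=1.5))
print(r.observe()['eef_pos'],r.observe()['time'])
E
```

```text
[429.46310448   7.92705608 147.89123777] 2.7
```

View pics/crop2.png

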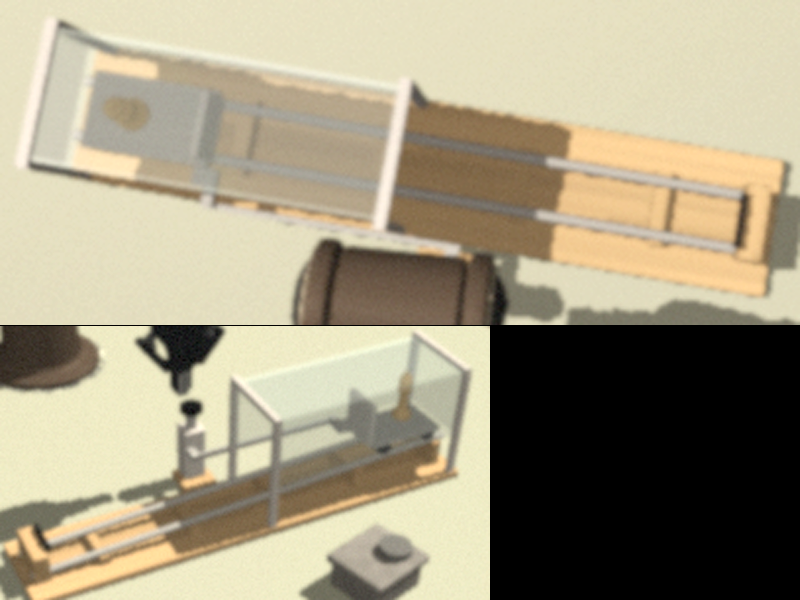

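The scene crop shows the fingertips at about (181,388), just above the knob (191,406), and the trolley still held. The shut fingers widen into a V higher up, so I'll turn the tool a quarter turn so that a flat finger side meets the plate. First I'll write a tracker for the trolley.

```bash
cat >> h.py <<'E'
import cv2
X=np.array([542.4,9.4,-0.1512])
def strip(n,img):   # rectified: columns = travel s (mm) from -130, rows = offset from the bumper path
    u=np.array([-130,500,500,-130.]);
    if n=="scene": v=np.array([45,45,-70,-70.]);P=np.c_[0*u,206-u,125-.0525*u+v]
    else: v=np.array([45,45,-45,-45.]);P=np.c_[v,206-u,125-.0525*u]
    H=cv2.getPerspectiveTransform(proj(n,dw(P,X)).astype(np.float32),np.array([[0,0],[629,0],[629,v[0]-v[2]],[0,v[0]-v[2]]],np.float32))
    return cv2.warpPerspective(img,H,(630,int(v[0]-v[2])))
def track(n,img,ref):
    a=strip(n,img);t=strip(n,ref)[:,30:140]
    m=cv2.matchTemplate(a,t,cv2.TM_CCOEFF_NORMED)[0];return int(m.argmax())-30,float(m.max())
def look(tag):
    for n,k in(("scene","s1"),("top","t1")):
        t0=r.observe()['time'];im=cv2.cvtColor(r.get_image(n),cv2.COLOR_RGB2BGR);cv2.imwrite(f"pics/{n}_{tag}.png",im)
        print(n,round(t0,3),track(n,im,cv2.imread(f"pics/{k}.png")))
        if n=="scene":
            o=cv2.resize(strip(n,im),None,fx=1.25,fy=1.25)
            for s in range(-100,500,50):
                x=int((s+130)*1.25);cv2.line(o,(x,0),(x,8),(0,0,255),1);cv2.putText(o,str(s),(x+2,10),0,.35,(0,0,255))
            cv2.imwrite(f"pics/strip_{tag}.png",cv2.convertScaleAbs(np.vstack([o,cv2.resize(im[130:330,180:480],(o.shape[1],450))])[:600],alpha=1.5))
E
python3 -c "
from h import *
look('a');print(r.observe()['q'],r.observe()['time'])"
```

```text
scene 2.7 (0, 0.9985781311988831)
top 2.75 (0, 0.9966723322868347)
[-7.91178575e-02  3.23274866e-02  2.14460045e+00  5.78248955e-04
  9.66803346e-01 -1.49680913e+00] 2.8
```

View pics/strip_a.png

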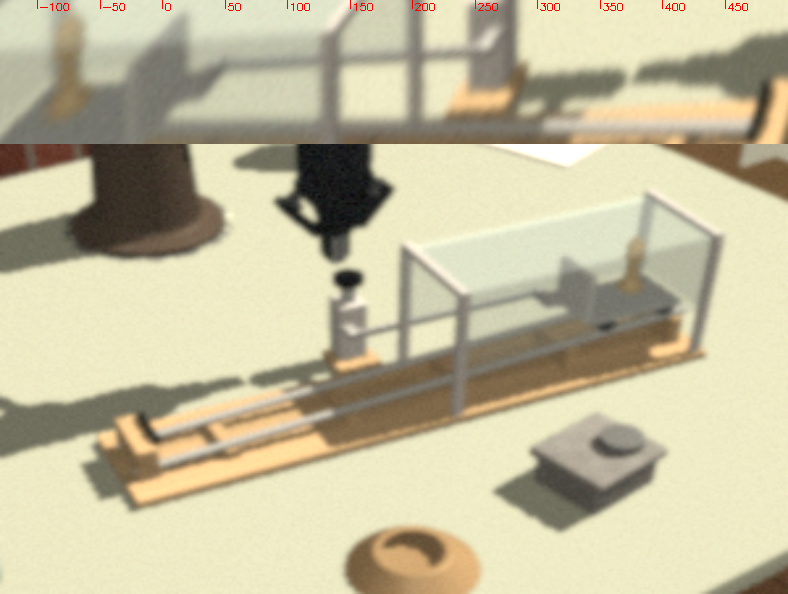

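The tracker reads s = 0 with the trolley held. The strip shows the plate at about s = 0 and the bishop 75 mm uphill of it. Next I turn the tool by -1.57 rad and lower it to 134 mm.

Request:
carry_out:
  rows:
    - [0,0,0,0,0,-0.8]
    - [0,0,0,0,0,-0.8]
    - [0,0,0,0,0,-0.8]
    - [0,0,0,0,0,-0.8]
    - [0,0,0,0,0,-0.8]

```text
time: 3.22
eef_pos: [429.2, 11.0, 149.7]
eef_rot: [0.274, 0.962, 0.0, 0.0]
wrist_force: [-0.2, 0.3, -0.6]
gripper_width: 0.0
grasp_force: 0.0
```

Request:
carry_out:
  rows:
    - [0,0,0,0,0,-0.8]
    - [0,0,0,0,0,-0.8]
    - [0,0,0,0,0,-0.8]
    - [0,0,0,0,0,-0.8]
    - [0,0,0,0,0,-0.8]

```text
time: 3.63
eef_pos: [429.2, 11.1, 149.8]
eef_rot: [0.459, 0.888, 0.0, 0.0]
wrist_force: [0.4, 0.3, 1.1]
gripper_width: -0.1
grasp_force: 0.0
```

Request:
carry_out:
  rows:
    - [0,0,0,0,0,-0.8]
    - [0,0,0,0,0,-0.8]
    - [0,0,0,0,0,-0.8]
    - [0,0,0,0,0,-0.8]
    - [0,0,0,0,0,-0.8]

```text
time: 4.05
eef_pos: [429.2, 11.0, 149.8]
eef_rot: [0.627, 0.779, 0.0, 0.0]
wrist_force: [1.0, 0.2, 0.3]
gripper_width: -0.4
grasp_force: 0.0
```

Request:
carry_out:
  rows:
    - [0,0,0,0,0,-0.8]
    - [0,0,0,0,0,-0.8]
    - [0,0,0,0,0,-0.8]
    - [0,0,-0.3,0,0,-0.8]
    - [0,0,-0.4,0,0,-0.51]

```text
time: 4.47
eef_pos: [430.1, 11.0, 136.3]
eef_rot: [0.759, 0.651, 0.001, 0.001]
wrist_force: [0.3, 0.1, -0.5]
gripper_width: 0.1
grasp_force: 0.0
```

Request:
carry_out:
  rows:
    - [0,-0.1,-0.3,0,0,0]
    - [0,0,-0.25,0,0,0]
    - [0,0,-0.25,0,0,0]
    - [0,0,-0.2,0,0,0]
    - [0,0,-0.2,0,0,0]

```text
time: 4.88
eef_pos: [429.4, 8.3, 111.1]
eef_rot: [0.759, 0.652, 0.0, -0.0]
wrist_force: [-0.4, 1.8, 2.9]
gripper_width: 0.1
grasp_force: 1.4
```

Request:
carry_out:
  rows:
    - [0.2,-0.2,0.5,0,0,0]
    - [0.9,-0.25,0,0,0,0]
    - [1,-0.3,0,0,0,0]
    - [1,-0.3,0,0,0,0]
    - [1,-0.25,0,0,0,0]

```text
time: 5.3
eef_pos: [513.5, -19.4, 122.2]
eef_rot: [0.759, 0.652, 0.0, 0.001]
wrist_force: [-0.2, 0.2, 0.4]
gripper_width: -0.3
grasp_force: 0.0
```

```bash
python3 - <<'E'
from h import *
t0=r.observe()['time'];im=cv2.cvtColor(r.get_image("scene"),cv2.COLOR_RGB2BGR);cv2.imwrite("pics/scene_b.png",im)
print(t0,track("scene",im,cv2.imread("pics/s1.png")),r.observe()['eef_pos'])
E
```

```text
5.3 (61, 0.9793716073036194) [518.51465789 -20.46638106 123.18393032]
```

Request:
carry_out:
  rows:
    - [0.5,-0.1,-0.6,0,0,0]
    - [0.3,-0.15,-0.9,0,0,0]
    - [0.1,-0.15,-0.25,0,0,0]
    - [0,-0.15,0,0,0,0]
    - [0,0,0,0,0,0]

```text
time: 5.77
eef_pos: [529.2, -29.9, 86.3]
eef_rot: [0.759, 0.651, -0.0, -0.0]
wrist_force: [0.1, 0.6, -0.1]
gripper_width: -0.2
grasp_force: 0.0
```

```bash
python3 - <<'E'
from h import *
from scipy.optimize import least_squares
o=r.observe();t0=o['time'];im=cv2.cvtColor(r.get_image("scene"),cv2.COLOR_RGB2BGR);cv2.imwrite("pics/scene_c.png",im)
s2,q=track("scene",im,cv2.imread("pics/s1.png"));o=r.observe()
c,s=np.cos(X[2]),np.sin(X[2]);d=np.array(o['eef_pos'][:2])-X[:2];yd=-s*d[0]+c*d[1];xd=c*d[0]+s*d[1]
print(t0,o['time'],s2,q,o['eef_pos'],'dryer',xd,yd,'s_face',206-yd-11)
st=cv2.resize(strip("scene",im),None,fx=1.25,fy=1.25)
for k in range(-100,500,50):x=int((k+130)*1.25);cv2.line(st,(x,0),(x,8),(0,0,255),1);cv2.putText(st,str(k),(x+2,10),0,.35,(0,0,255))
cv2.imwrite("pics/strip_c.png",cv2.convertScaleAbs(np.vstack([st,cv2.resize(im[130:330,180:480],(st.shape[1],450))]),alpha=1.5))
# release at tr, s=a*tau*(t-tau(1-e)), a~0.51 -> fit per tau
for tau in(.38,.55,.75,.9):
    f=lambda p:[a*tau*((t-p[0])-tau*(1-np.exp(-(t-p[0])/tau)))*1000-z for t,z in((5.3,61),(t0,s2)) for a in[p[1]]]
    p=least_squares(f,[4.74,.51]).x;T=o['time']-p[0]+np.arange(11)/12
    print(tau,p,np.round(1000*p[1]*tau*(T-tau*(1-np.exp(-T/tau)))),np.round(p[1]*tau*(1-np.exp(-T/tau)),2)[[0,5,10]])
E
```

```text
5.7667 5.8167 173 0.8707790374755859 [529.5762267  -29.65672569  86.77792354] dryer -6.794565656366609 -40.54270416334609 s_face 235.5427041633461
0.38 [4.81126662 0.75103272] [186. 208. 231. 254. 277. 300. 323. 347. 370. 394. 417.] [0.27 0.28 0.28]
0.55 [4.77201739 0.58812643] [187. 210. 234. 258. 282. 307. 332. 358. 384. 409. 435.] [0.28 0.3  0.31]
0.75 [4.7423712  0.49529412] [187. 211. 236. 261. 287. 313. 340. 368. 395. 424. 452.] [0.28 0.32 0.34]
0.9 [4.72669865 0.45400187] [187. 212. 237. 263. 289. 317. 345. 373. 402. 432. 462.] [0.29 0.33 0.36]
```

View pics/strip_c.png

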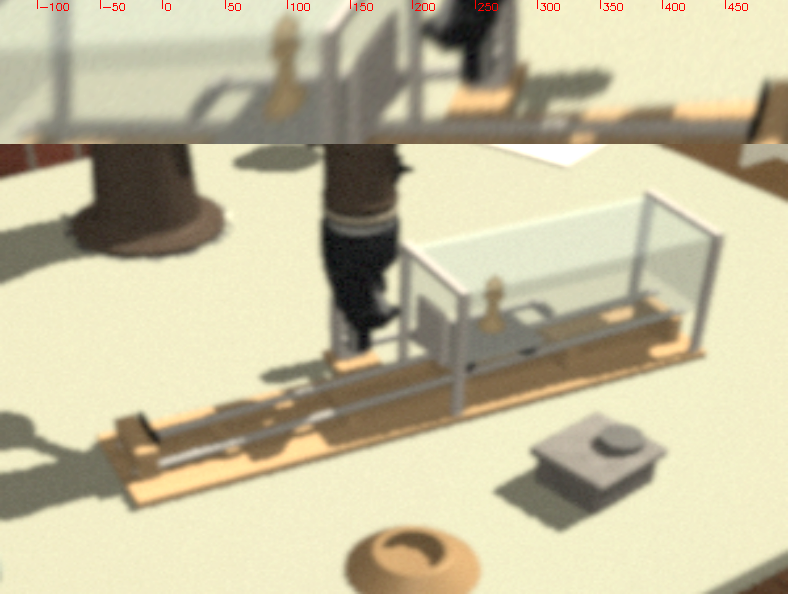

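The trolley is at s ≈ 174 at t = 5.767 (bishop at strip x ≈ 287, plate just inside the mouth). The finger face is at s ≈ 235. The trolley seems heavy and is doing about 0.28–0.30 m/s. I'll run ahead of it at full speed and let it close up.

Request:
carry_out:
  rows:
    - [-0.02,-0.1,0,0,0,0]
    - [-0.09,-0.6,0,0,0,0]
    - [-0.15,-1,0,0,0,0]
    - [-0.15,-1,0,0,0,0]
    - [-0.15,-1,0,0,0,0]

```text
time: 6.23
eef_pos: [518.3, -104.6, 87.1]
eef_rot: [0.758, 0.652, 0.0, 0.001]
wrist_force: [-0.3, 0.2, -0.4]
gripper_width: -0.2
grasp_force: 0.0
```

```bash
python3 -c "
from plant import r
o=r.observe();print(o['time'],o['eef_pos'],o['wrist_force'],o['torque'],o['joint_vel'])"
```

```text
6.2333 [ 518.29449646 -104.60547935   87.0514071 ] [-0.27596875  0.2298825  -0.3657033 ] [-0.04355125 -0.01399353  0.05075945] [-0.46493051  0.01288871 -0.019964    0.00707224  0.00363703 -0.45252162]
```

Request:
carry_out:
  rows:
    - [-0.15,-1,0,0,0,0]
    - [-0.15,-0.98,0,0,0,0]
    - [-0.14,-0.9,0,0,0,0]
    - [-0.12,-0.78,0,0,0,0]
    - [-0.1,-0.66,0,0,0,0]

```text
time: 6.65
eef_pos: [504.9, -191.7, 87.0]
eef_rot: [0.759, 0.651, -0.0, 0.001]
wrist_force: [0.1, 0.0, -0.3]
gripper_width: -0.1
grasp_force: 0.1
```

Request:
carry_out:
  rows:
    - [-0.08,-0.54,0,0,0,0]
    - [-0.06,-0.42,0,0,0,0]
    - [-0.05,-0.3,0,0,0,0]
    - [-0.03,-0.2,0,0,0,0]
    - [-0.02,-0.1,0,0,0,0]

```text
time: 7.07
eef_pos: [500.5, -221.1, 86.3]
eef_rot: [0.759, 0.651, 0.0, 0.0]
wrist_force: [0.1, -0.9, 0.5]
gripper_width: -0.1
grasp_force: 0.1
```

Request:
carry_out:
  rows:
    - [0,0,0,0,0,0]
    - [0,0,0,0,0,0]
    - [0,0,0,0,0,0]
    - [0,0,0,0,0,0]
    - [0,0,0,0,0,0]

```text
time: 7.48
eef_pos: [500.6, -220.4, 86.3]
eef_rot: [0.759, 0.652, 0.0, 0.0]
wrist_force: [-0.5, 0.0, -0.4]
gripper_width: -0.1
grasp_force: 0.2
```

```bash
python3 -c "
from h import *
look('d');look('e');o=r.observe();print(o['time'],o['eef_pos'],o['wrist_force'])"
```

```text
scene 7.483 (131, 0.677356481552124)
top 7.533 (6, 0.7827896475791931)
scene 7.583 (131, 0.676154375076294)
top 7.633 (6, 0.7834640741348267)
7.6833 [ 500.50392472 -220.64344112   86.26833991] [-0.05711253 -0.26476096  0.06270564]
```

View pics/strip_e.png

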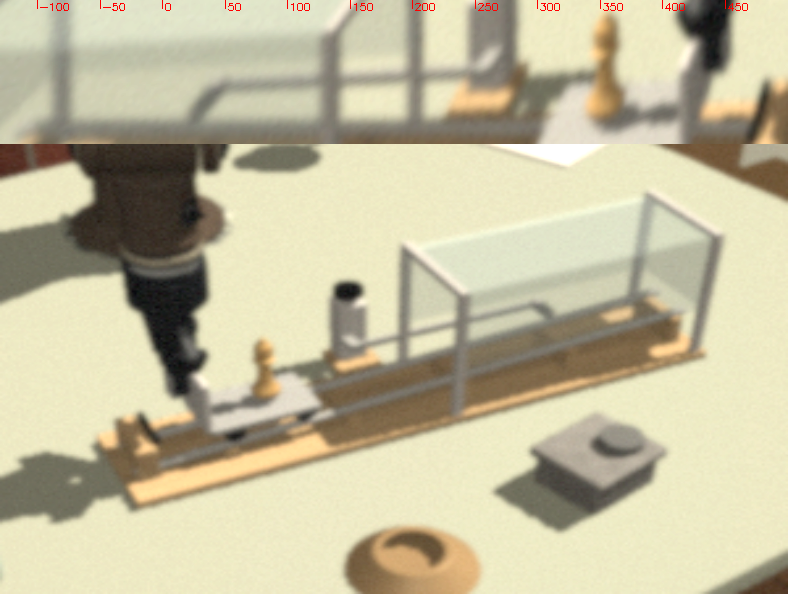

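The catch worked: the bishop stands upright at strip s ≈ 352 (travel about 428 mm), the plate is against the finger and the buffer is still about 48 mm away. I'll hold it there for over a second and then ease it down.

Request:
carry_out:
  rows:
    - [0,0,0,0,0,0]
    - [0,0,0,0,0,0]
    - [0,0,0,0,0,0]
    - [0,0,0,0,0,0]
    - [0,0,0,0,0,0]

```text
time: 8.1
eef_pos: [500.4, -220.8, 86.2]
eef_rot: [0.759, 0.651, -0.0, -0.0]
wrist_force: [0.2, 0.3, 0.5]
gripper_width: -0.0
grasp_force: 0.2
```

Request:
carry_out:
  rows:
    - [0,0,0,0,0,0]
    - [0,0,0,0,0,0]
    - [0,0,0,0,0,0]
    - [-0.01,-0.05,0,0,0,0]
    - [-0.01,-0.1,0,0,0,0]

```text
time: 8.52
eef_pos: [499.8, -223.6, 86.2]
eef_rot: [0.759, 0.652, -0.0, -0.0]
wrist_force: [-0.0, -0.3, -0.4]
gripper_width: 0.0
grasp_force: 0.1
```

Request:
carry_out:
  rows:
    - [-0.02,-0.15,0,0,0,0]
    - [-0.02,-0.15,0,0,0,0]
    - [-0.02,-0.15,0,0,0,0]
    - [-0.02,-0.15,0,0,0,0]
    - [-0.02,-0.15,0,0,0,0]

```text
time: 8.93
eef_pos: [498.0, -239.2, 86.3]
eef_rot: [0.759, 0.651, -0.0, 0.0]
wrist_force: [-0.1, 0.0, -0.2]
gripper_width: 0.1
grasp_force: 0.1
```

Request:
carry_out:
  rows:
    - [-0.02,-0.15,0,0,0,0]
    - [-0.02,-0.15,0,0,0,0]
    - [-0.02,-0.15,0,0,0,0]
    - [-0.02,-0.12,0,0,0,0]
    - [-0.02,-0.12,0,0,0,0]

```text
time: 9.35
eef_pos: [496.0, -252.9, 86.3]
eef_rot: [0.759, 0.651, 0.0, 0.0]
wrist_force: [-0.2, -0.3, -0.4]
gripper_width: -0.0
grasp_force: 0.1
```

Request:
carry_out:
  rows:
    - [-0.02,-0.1,0,0,0,0]
    - [-0.02,-0.1,0,0,0,0]
    - [-0.02,-0.1,0,0,0,0]
    - [-0.02,-0.1,0,0,0,0]
    - [-0.02,-0.1,0,0,0,0]

```text
time: 9.77
eef_pos: [494.0, -262.7, 86.3]
eef_rot: [0.759, 0.651, 0.0, 0.0]
wrist_force: [-0.7, -0.4, 0.1]
gripper_width: -0.3
grasp_force: 0.1
```

Request:
carry_out:
  rows:
    - [-0.02,-0.1,0,0,0,0]
    - [-0.02,-0.1,0,0,0,0]
    - [-0.02,-0.1,0,0,0,0]
    - [-0.02,-0.1,0,0,0,0]
    - [-0.02,-0.1,0,0,0,0]

```text
time: 10.18
eef_pos: [492.0, -272.7, 86.3]
eef_rot: [0.759, 0.651, -0.0, -0.0]
wrist_force: [-0.2, -1.2, -0.7]
gripper_width: -0.1
grasp_force: 0.0
```

Request:
carry_out:
  rows:
    - [-0.02,-0.1,0,0,0,0]
    - [-0.02,-0.1,0,0,0,0]
    - [-0.02,-0.1,0,0,0,0]
    - [-0.02,-0.1,0,0,0,0]
    - [-0.02,-0.1,0,0,0,0]

```text
time: 10.6
eef_pos: [490.0, -282.8, 86.3]
eef_rot: [0.759, 0.651, -0.0, -0.0]
wrist_force: [0.0, 0.0, -0.0]
gripper_width: -0.5
grasp_force: 0.0
```

Request:
carry_out:
  rows:
    - [-0.02,-0.15,0,0,0,0]
    - [-0.05,-0.3,0,0,0,0]
    - [-0.08,-0.5,0,0,0,0]
    - [-0.08,-0.5,0,0,0,0]
    - [-0.08,-0.5,0,0,0,0]

```text
time: 11.02
eef_pos: [483.7, -322.9, 86.4]
eef_rot: [0.759, 0.651, -0.0, 0.0]
wrist_force: [-1.0, -0.6, -0.1]
gripper_width: 0.3
grasp_force: 0.0
```

```bash
python3 -c "
from h import *
look('f');o=r.observe();print(o['time'],o['eef_pos'],o['wrist_force'])"
```

```text
scene 11.017 (131, 0.6769163012504578)
top 11.067 (6, 0.7811930179595947)
11.1167 [ 483.82393846 -323.90123573   86.56200237] [0.03771954 0.36671604 0.42298549]
```

View pics/strip_f.png

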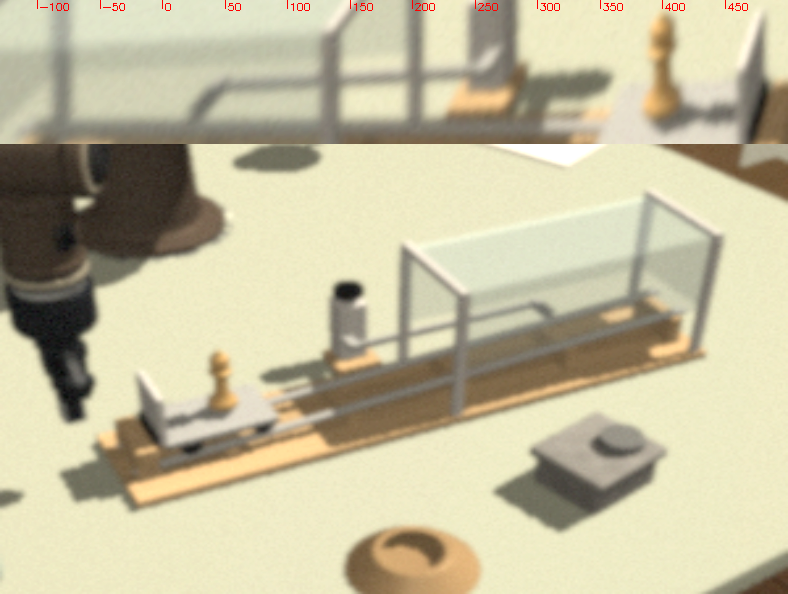

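The trolley rests against the buffer pad with the bishop upright (strip s ≈ 399, which is travel of about 475 mm), and the hand is clear on the left. I'm handing it in.

```bash
python3 -c "
from plant import r
print(r.sign_off())"
```

```text
the job is handed in; nothing more can be done
None
```

The job is handed in with no verdict returned: the trolley was caught and held still for over a second at about 0.43 m, then eased onto the buffer, and in the last picture (t ≈ 11 s) the bishop stands upright and the hand is clear.

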